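# Take the toy cup off its safety hook

### The job

Take the stainless steel cup off the safety hook of the wooden display stand and stand it upright on the cork coaster in the line of toys. Push the hook's sprung keeper open to its stop with the cup itself, gently and without the gripper touching the stand, and keep it open while you lift the handle over the hook's tip. Set the cup down softly and leave the other toys where they are.

Things in the scene. Friction and masses are not known exactly. Their poses are not given: they have to be found in the camera images.
- stand: Fixed hinoki display stand. Origin on the table under the plinth's middle; +x from plinth to post, z up. Base 12 mm thick, x -55 to +128 mm, 110 mm wide. Plinth 84 x 84 mm, top 40 mm above the table. Post 40 mm wide, face at x = 98 mm, top at 168 mm. At y = 0 a brass safety hook of 6 mm bar, a C open to -x, stands out of the post (its top 135 mm above the table).
- hook_tip (a point): Mean place of the top of the hook's upturned tip: x = 45.2 mm, 91 mm above the table in the stand's frame (its axes too). Tip 6 mm thick; throat behind it 29 mm deep (x), bowl floor 16 mm below this point. The hook is screwed in by hand: hook and keeper together really stand anywhere up to 4 mm nearer to or farther from the post than this, and stay so; this is not measured.
- keeper_lip (a point): Mean place (same 4 mm doubt) of the front of the small red roller on the shut keeper's thumb lip, facing the cup: x = 34.2, 119 mm up in the stand's frame. The sprung steel keeper hinges 18 mm behind and 9 mm above it and hangs down to the tip's inner side, shutting the hook. It swings only inwards: 6.5 mm of push on the roller towards the post (3.5 N rising to 6 N) brings it to a rigid stop.
- keeper_end (a point): Mean place of the front of the shut keeper's foot, at the tip's inner side, its underside 88 mm up. At the stop the foot is 20 mm behind the tip, the roller 6 mm lower, and the cup's wall still 1.5 mm short of the tip. The handle can pass between tip and keeper only over about the last 1.2 mm of the push. More than about 11 N between cup and hook bends the keeper.
- cup: Loose stainless toy cup: upright straight-sided open cylinder 60 mm across, 86 mm high, about 130 g. Origin: centre of its underside; z up its axis; +x to its handle. At the start it stands on the plinth, handle hooked: the tip stands inside the loop, the cross bar lies behind the tip, over the bowl and below the keeper's foot; its wall is 0 to 8.5 mm in front of the roller.
- handle_bar (a point): Middle of the cup handle's cross bar, on the cup at x = 55, z = 40 mm. The handle is a level loop of 5 mm wire, inside 28 mm wide, 22.5 mm deep. To free it: push the cup to the post till the roller is at its stop, keep it there and lift the cup 17 mm (under 14 the tip holds the bar, over 24 the lip does), then draw it 45 mm or more straight away from the post; the keeper springs shut.
- coaster: Fixed cork coaster, a disc 90 mm across and 6 mm thick, the cup's empty place in the line of toys. Origin: centre of its underside, on the table.
- dinosaur: Green plastic dinosaur, loose, about 120 mm long along its x, 42 mm wide, 93 mm high; bystander. Origin on the table under its body.
- clown: Wooden clown ring stacker, loose, 68 mm across at the foot, 132 mm high; bystander. Origin: centre of its underside.
- cube: Clear acrylic cube, loose, 50 mm; bystander. Origin: centre of its underside.
Not all that is in view belongs to the job. There is more than one size of the cup; the one meant has the size given above.

How it is judged (in metres and radians):
On the way, in this order (a step that is already met when the one before it is completed fails the run):
1. the cup is raised off the plinth, still at the hook, pressing on the keeper (z of cup in the frame of stand above 0.046 m and x of cup in the frame of stand above -0.012 m and horizontal distance between cup and stand below 0.025 m and contact force between cup and stand above 1 N), for 0.1 s.
2. the cup is clear of the hook (x of cup in the frame of stand below -0.038 m), for 0.1 s.
At the end, for the whole second after the job is handed in: The cup stands upright (within 0.1 rad), released and at rest, wholly on the cork coaster (its centre within 18 mm of the coaster's centre, underside on the cork); the other toys have moved less than 15 mm (horizontal distance between cup and coaster below 0.018 m and z of cup in the frame of coaster between 0.003 and 0.01 m and angle between cup's own z axis and vertical below 0.1 rad and linear speed of cup below 0.02 m/s and contact force between the fingers and cup below 0.05 N); the robot touches nothing.
It fails at once if the cup bears on the hook, keeper or stand with more than 11 N (contact force between cup and stand above 11 N).
It fails at once if the gripper or arm touches the stand, hook or keeper (contact force between any of the fingers, the arm and stand above 1 N).
It fails at once if the cup is dropped or pressed hard (over 25 N) onto the coaster (contact force between cup and coaster above 25 N).
It fails at once if another toy is moved by 15 mm or more (distance of any of dinosaur, clown, cube from where it was at the start of the episode above 0.015 m).
It also fails if it takes over 64 s, if anything falls off the work surface, if the arm or the gripper's body presses on something with over 40 N, if the wrist force passes 120 N, or if a joint passes its speed limit or range.

### The arm

A 6-joint arm with a two-finger parallel gripper is mounted at the origin on the work surface. World frame = base frame: x ahead of the robot, y to its left, z up, the work surface at z = 0. Lengths are in m, angles in degrees, forces in N, time in s.
With the tool pointing down it reaches from about 0.25 to 0.725 m from the base axis. Payload 9.7 kg.
Tool frame: the origin (TCP) lies at the very end of the fingers, on their centre line; the grasp point (between the pads) lies grasp_offset behind it (grasp_offset is the distance from the TCP to the grasp point, in m); z points along the fingers, y is the line along which they close (so a half turn about z gives the same grasp; the last joint's range is limited). The gripper opens to 85 mm and grips with 20 to 120 N. Pads are 22 mm wide; open, the fingers measure 114 mm over their backs; the gripper's body (76 mm by 85 mm) begins 54 mm behind the grasp point. The pads swing forward as they close: fully open they stand 13 mm farther back than shut.
Start: joints at [-73.224, 4.979, 10.078, 95.1, 0, 90], TCP at [0.159, -0.527, 0.231] pointing down, gripper open.
Joint ranges: [-179.16, 179.16], [-48.56, 103.87], [-65.8, 70.77], [-126.05, 130.52], [-82.76, 87.17], [-180, 180]. Speed limits (degrees/s): [127.2, 127.2, 147.25, 180, 180, 180].

### API

Orientations are given as [roll, pitch, yaw] about the fixed x, y, z axes, in that order (R = Rz(yaw) Ry(pitch) Rx(roll)).
In Python, from workcell import get_obs, camera, calibration, job_done, recognise, cut_out, mark_of, grasp_offset gives the robot as it stands.
- The arm moves only by the tool servo_tool, never from a script. Its argument "moves" is a list of rows, each a list of 3 entries, a list of its own where there are three numbers: the turn, a rotation vector about the tool's x, y, z in degrees, then the shift along the tool's x, y, z in m, then the opening in per cent of the stroke, from 0 (shut) to 100 (fully open). In form: [[[ax, ay, az], [x, y, z], claw], ...]. A call has 1 to 12 rows; each row shifts and turns the commanded pose from where the row before left it, along the tool's axes as they then stand; what a row does not reach is not made up. A row lasts 1/10 s, in which the tool goes at most 50 mm and 8.59 degrees, less where a joint would pass 70% of its speed; a pose out of reach is approached as far as the arm can. A call is refused whole if a number of a shift passes 0.05 or a number of a turn 8.59, either way. A call with a gripper value outside its range is refused whole. The fingers move at their own pace and stop on an object; "force" is the grip in N (left out, the last holds). Time passes only in rows, so rows that do not move let the fingers close. It gives the time, the measured TCP pose, the force, the opening and the grip force at its end, in the units of the state.
- get_obs(): the state, without advancing time (a new reading comes with each control period).
- camera(name): name is "side" or "top"; returns (picture, depth): 400x640x3 uint8, red, green, blue; 400x640 float32, m along the optical axis (not along the pixel's ray), 0 where there is no reading.
- calibration(name): a dict with "camera_matrix" (3x3 intrinsics, pixels), "R" (3x3) and "t" (3): a world point X has camera coordinates R X + t. Camera axes: x right, y down, z forward; pixel columns grow to the right and rows downward; lengths in m; the calibration is good to about 2 mm. A picture is of the moment at which its call begins. calibration takes no time and is no camera call.
- job_done(): hands the job in; it is judged then, once.
Trained networks look in the newest picture that a camera, given by its name, has taken for a name from the list of things; names that differ only in an ending like _2 or _b are one class to them, and where a whole thing is asked for, a point or a joint stands for the part that bears it (a point fixed in the world has none). Each returns a list of dicts, best first, with "score" (0 to 1); they miss things now and then, are a little off and sometimes report something else, mostly with a low value. They report only what shows in the picture. A call takes as long as a camera call. They do not tell look-alikes from the thing itself.
- recognise(name, camera): "xyz" ([x, y, z] in m, in the coordinates of the camera as it stood for that picture, good to about 4 mm: the middle of the surface that is visible of it).
- cut_out(name, camera): "mask" (400x640 bool, what is visible of it).
- mark_of(name, camera): "xyz" ([x, y, z] in m, in the coordinates of the camera as it stood for that picture, good to about 4 mm: a listed point, or the origin of a listed thing).
The state is a dict: "time": time; "q": joint angles; "qd": joint speeds; "joint_efforts": joint torques, N m; "ee_pos": TCP position; "tcp_rot": TCP orientation; "wrist_force": force on the tool from outside, world axes, zero at the start; "torque": the same for the moment, N m; "opening": finger opening in m; "grasp_force": force on a finger pad.
Only numpy, scipy, OpenCV 4.12 (cv2) and the standard library are available. Lean on these libraries where they do the work, as an engineer would, in place of code of your own. Each camera call takes 0.05 s, during which the arm holds its last target. There are 200 camera calls.

## Working session

There is one attempt and no reset: what is moved stays moved. The work goes in short steps, Python scripts to look and compute and a tool call to move; the robot and the scene stay as the last step left them, time stands still between calls to the robot, and variables do not carry over. Pictures are saved under pics/ and viewed, at most 10 in all, crops included, and the job is handed in when it is done.

Besides the shell and the picture viewer there is one more tool, called by a JSON object that holds its "method" and its "body". servo_tool: Moves the arm, as the interface text tells. Its arguments: {"type":"object","properties":{"moves":{"type":"array"},"force":{"type":"number"}},"required":["moves"]}

```bash
ls; mkdir -p pics
python3 - <<'E'
from workcell import *
import numpy as np,cv2
print(get_obs(), grasp_offset)
for c in("side","top"):
    p,d=camera(c); cv2.imwrite(f"pics/{c}0.png",p[:,:,::-1]); np.savez(f"{c}0.npz",p=p,d=d)
    k=calibration(c);R=np.array(k["R"]);t=np.array(k["t"]);print(c,k["camera_matrix"],(-R.T@t).round(3),R[2].round(2))
    for n in("stand","hook_tip","keeper_lip","cup","handle_bar","coaster","dinosaur","clown","cube"):
        print(n,[(round(r["score"],2),(R.T@(np.array(r["xyz"])-t)).round(4).tolist()) for r in mark_of(n,c)])
E
```

```text
pics
{'time': 0.0, 'q': array([-7.32260861e+01,  5.01123379e+00,  1.00339325e+01,  9.50997957e+01,
        6.02289179e-04,  8.99998673e+01]), 'qd': array([ 0.05218789,  0.10123276,  0.00587169,  0.04653159, -0.02680515,
        0.02479435]), 'joint_efforts': array([ 1.38345025e-03, -5.20385349e+01,  4.64805722e+01,  1.62471912e-02,
       -5.96137693e-05, -9.22083871e-06]), 'ee_pos': array([ 0.15866303, -0.52637295,  0.23057712]), 'tcp_rot': array([-1.79922903e+02, -6.02467195e-04,  1.67740457e+01]), 'wrist_force': array([-0.91544467,  0.76035294,  1.14004864]), 'torque': array([-0.04070036, -0.03486475, -0.02534798]), 'grasp_force': 0.0, 'opening': 0.08552799442291212} 0.0187
side [[490.46706049   0.         325.25476206]
 [  0.         490.46706049 196.83723501]
 [  0.           0.           1.        ]] [-0.041  0.574  0.724] [ 0.48 -0.6  -0.64]
stand [(0.89, [0.4366, 0.2104, 0.0002])]
hook_tip [(0.82, [0.4354, 0.2532, 0.0884])]
keeper_lip [(0.73, [0.4362, 0.2441, 0.1106])]
cup [(0.88, [0.4418, 0.2109, 0.0395]), (0.84, [0.2896, 0.2327, 0.0003]), (0.82, [0.5559, 0.2252, -0.0019])]

[... 248 characters left out ...]
be [(0.66, [0.5756, -0.3487, -0.0016])]
top [[378.16508935   0.         320.05142441]
 [  0.         378.16508935 197.63556383]
 [  0.           0.           1.        ]] [ 0.34  -0.02   0.999] [ 0.12  0.02 -0.99]
stand [(0.72, [0.4442, 0.2126, 0.0001])]
hook_tip [(0.61, [0.4381, 0.2574, 0.0924])]
keeper_lip [(0.61, [0.4368, 0.2414, 0.1229])]
cup [(0.9, [0.296, 0.2318, -0.0016]), (0.78, [0.4454, 0.2127, 0.0367]), (0.59, [0.5597, 0.2217, -0.0019])]
handle_bar [(0.63, [0.234, 0.2008, 0.0496]), (0.61, [0.4352, 0.2673, 0.0803])]
coaster [(0.67, [0.5623, -0.0982, 0.0007])]
dinosaur [(0.89, [0.5587, -0.2354, -0.0024])]
clown [(0.68, [0.5167, 0.0349, -0.0])]
cube [(0.6, [0.5792, -0.3466, -0.0016])]
```

Run:
```python
import cv2
a=cv2.imread("pics/side0.png");cv2.imwrite("pics/both.png",cv2.resize(cv2.vconcat([a,cv2.imread("pics/top0.png")]),(480,600)))
```

```text
(no output)
```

View pics/side0.png

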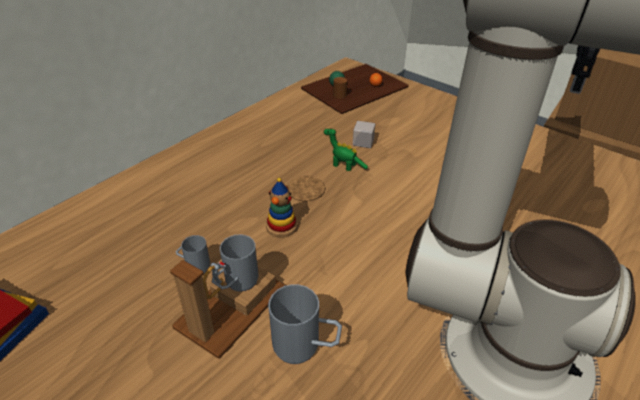

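View pics/top0.png

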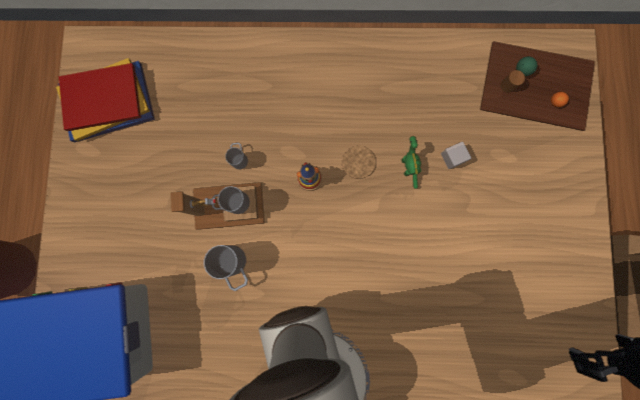

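Three cups show in the side view: a small one at (195,252), a medium one at (238,262) on the plinth and hooked, and a large one at (295,325) on the table. The medium one fits the description, being on the plinth at the hook. I'll confirm it by measuring its rim and viewing one crop.

```bash
cat > h.py <<'E'
from workcell import *
import numpy as np,cv2
def cloud(c,p=None,d=None):
    if d is None: p,d=camera(c)
    k=calibration(c);K=np.array(k["camera_matrix"]);R=np.array(k["R"]);t=np.array(k["t"])
    v,u=np.indices(d.shape);X=np.stack([(u-K[0,2])/K[0,0]*d,(v-K[1,2])/K[1,1]*d,d],-1)
    W=(X-t)@R; W[d<=0]=np.nan
    return p,W
def circ(P):
    A=np.c_[2*P[:,:2],np.ones(len(P))];s=np.linalg.lstsq(A,(P[:,:2]**2).sum(1),rcond=None)[0]
    return s[0],s[1],np.sqrt(s[2]+s[0]**2+s[1]**2)
E
python3 - <<'E'
from h import *
for c in("top","side"):
    f=np.load(c+"0.npz");p,W=cloud(c,f["p"],f["d"]);P=W.reshape(-1,3);P=P[~np.isnan(P).any(1)]
    near=P[np.hypot(P[:,0]-.443,P[:,1]-.2)<.2]
    s=near[(near[:,2]>.155)&(near[:,2]<.185)]
    print(c,"post",len(s),s.mean(0).round(4) if len(s) else"",cv2.minAreaRect(s[:,:2].astype(np.float32)*1000))
    s=near[(near[:,2]>.006)&(near[:,2]<.018)&(abs(near[:,0]-.44)<.07)]
    print("base",len(s),cv2.minAreaRect(s[:,:2].astype(np.float32)*1000))
    r=near[(np.hypot(near[:,0]-.4436,near[:,1]-.2115)<.042)&(near[:,2]>.115)&(near[:,2]<.14)&(near[:,1]<.245)]
    z=r[:,2];print("rim",len(r),z.max(),np.percentile(z,80));r=r[z>.12]
    for _ in range(5):
        x,y,R=circ(r);e=abs(np.hypot(r[:,0]-x,r[:,1]-y)-R);r=r[e<max(.002,2*e.std())]
    print(len(r),x,y,R)
    r=near[(np.hypot(near[:,0]-.4436,near[:,1]-.2115)<.05)&(near[:,2]>.036)&(near[:,2]<.044)]
    print("plinth",len(r),cv2.minAreaRect(r[:,:2].astype(np.float32)*1000))
    r=P[(np.hypot(P[:,0]-.56,P[:,1]+.095)<.055)&(P[:,2]>.0035)&(P[:,2]<.012)]
    print("coaster",len(r),cv2.minEnclosingCircle(r[:,:2].astype(np.float32)*1000))
    x=(150,200,290,340) if c=="side" else (160,165,280,245)
    np.set_printoptions(suppress=True)
    if c=="side":
        cv2.imwrite("pics/crop.png",cv2.resize(p[200:365,150:345,::-1],None,fx=3.6,fy=3.6,interpolation=cv2.INTER_CUBIC))
E
```

```text
top post 256 [0.4297 0.3177 0.1666] ((429.8180236816406, 319.2284851074219), (43.91608810424805, 29.43975257873535), 5.23439884185791)
base 1383 ((444.70233154296875, 184.0733642578125), (110.13471221923828, 358.57147216796875), 6.284221649169922)
rim 111 0.12798235776119507 0.12532604770098493
81 0.44247508797247265 0.20961241522458485 0.028959896700905985
plinth 565 ((441.5909118652344, 209.1013641357422), (83.13153076171875, 84.02665710449219), 6.1503095626831055)
coaster 741 ((561.1265258789062, -97.99238586425781), 44.81382369995117)
side post 522 [0.4245 0.322  0.166 ] ((427.8703308105469, 320.6515197753906), (46.38764572143555, 28.767845153808594), 6.152245044708252)
base 2475 ((442.5856018066406, 173.0749053955078), (110.94365692138672, 334.528076171875), 5.969151973724365)
rim 367 0.12824535649551083 0.12458447574717187
217 0.44017650943526415 0.2116704479653594 0.029068106151521975
plinth 660 ((439.4959411621094, 211.28094482421875), (84.5362548828125, 84.45323944091797), 5.596051216125488)
coaster 664 ((559.3021240234375, -96.83769226074219), 47.053192138671875)
```

View pics/crop.png

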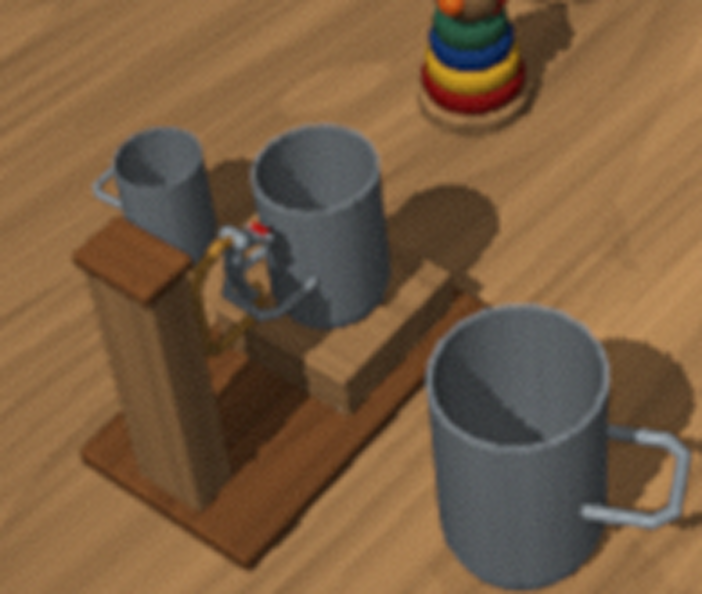

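The crop confirms it. The medium cup at crop (320,220) stands on the plinth with its handle through the hook and the red roller at (262,228). Its rim is 58–60 mm across with the top at about 126 mm. Stand yaw is about 96°. I'll turn first, then traverse.

{"method": "servo_tool", "body": {"moves": [[[0,0,-7.9],[0,0,0],100],[[0,0,-7.9],[0,0,0],100],[[0,0,-7.9],[0,0,0],100],[[0,0,-7.9],[0,0,0],100],[[0,0,-7.9],[0,0,0],100],[[0,0,-7.9],[0,0,0],100],[[0,0,-7.9],[0,0,0],100],[[0,0,-7.9],[0,0,0],100],[[0,0,-7.9],[0,0,0],100],[[0,0,-8.1],[0,0,0],100],[[0,0,0],[0,0,0],100]], "force": 50}}

```text
time: 2.1
ee_pos: [0.1588, -0.5266, 0.2313]
tcp_rot: [180.0, -0.0, 96.1]
wrist_force: [0.8, 0.2, 0.1]
opening: 0.0855
grasp_force: 0.0
```

{"method": "servo_tool", "body": {"moves": [[[0,0,0],[0.034,0.018,0],100],[[0,0,0],[0.034,0.018,0],100],[[0,0,0],[0.034,0.018,0],100],[[0,0,0],[0.034,0.018,0],100],[[0,0,0],[0.034,0.018,0],100],[[0,0,0],[0.034,0.018,0],100],[[0,0,0],[0.034,0.018,0],100],[[0,0,0],[0.034,0.018,0],100],[[0,0,0],[0.034,0.018,0],100],[[0,0,0],[0.034,0.018,0],100]]}}

```text
time: 3.1
ee_pos: [0.3026, -0.1683, 0.2315]
tcp_rot: [180.0, 0.0, 95.7]
wrist_force: [1.1, -0.4, 1.0]
opening: 0.0853
grasp_force: 0.0
```

{"method": "servo_tool", "body": {"moves": [[[0,0,0],[0.034,0.018,0],100],[[0,0,0],[0.034,0.018,0],100],[[0,0,0],[0.034,0.018,0],100],[[0,0,0],[0.034,0.018,0],100],[[0,0,0],[0.034,0.018,0],100],[[0,0,0],[0.034,0.018,0],100],[[0,0,0],[0.034,0.018,0],100],[[0,0,0],[0.034,0.018,0],100],[[0,0,0],[0.034,0.018,0],100],[[0,0,0],[0,0,0],100],[[0,0,0],[0,0,0],100]]}}

```text
time: 4.2
ee_pos: [0.4315, 0.1521, 0.2309]
tcp_rot: [-179.9, 0.0, 95.9]
wrist_force: [-1.0, -0.1, -0.5]
opening: 0.0857
grasp_force: 0.0
```

{"method": "servo_tool", "body": {"moves": [[[0,0,0],[0.028,0.008,0],100],[[0,0,0],[0.029,0.008,0],100],[[0,0,0],[0,0,0.03],100],[[0,0,0],[0,0,0.03],100],[[0,0,0],[0,0,0.02],100],[[0,0,0],[0,0,0],100],[[0,0,0],[0,0,0],100],[[0,0,0],[0,0,0],100]]}}

```text
time: 5.0
ee_pos: [0.4422, 0.2096, 0.153]
tcp_rot: [179.9, -0.0, 95.9]
wrist_force: [-0.4, 0.1, -0.4]
opening: 0.0857
grasp_force: 0.0
```

Run:
```python
from h import *
ims=[]
for c,(u,v) in(("side",(150,180)),("top",(150,150))):
    p,d=camera(c);ims.append(cv2.resize(p[v:v+110,u:u+145,::-1],(560,424),interpolation=cv2.INTER_CUBIC)[:, :400])
cv2.imwrite("pics/c1.png",cv2.hconcat(ims))
```

```text
(no output)
```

View pics/c1.png

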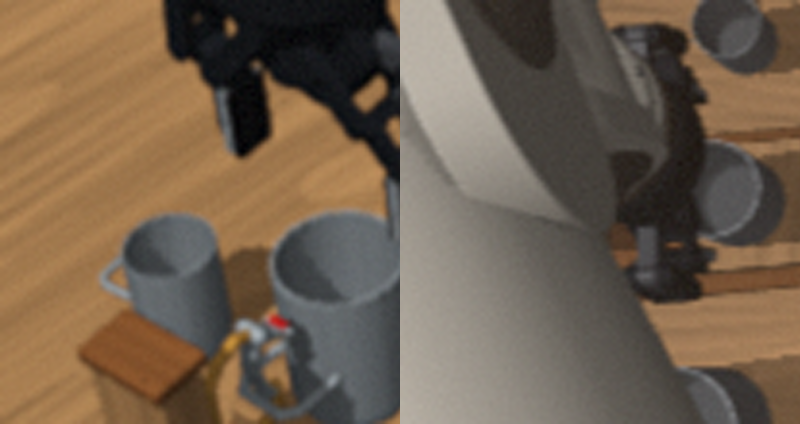

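In the crop the fingers straddle the rim, with one pad at side-crop (240,110) beyond the cup and the other to the right. I'll descend and grip.

{"method": "servo_tool", "body": {"moves": [[[0,0,0],[0,0,0.015],100],[[0,0,0],[0,0,0.015],100],[[0,0,0],[0,0,0.015],100],[[0,0,0],[0,0,0.015],100],[[0,0,0],[0,0,0.007],100],[[0,0,0],[0,0,0],100],[[0,0,0],[0,0,0],100],[[0,0,0],[0,0,0],80],[[0,0,0],[0,0,0],76]]}}

```text
time: 6.0
ee_pos: [0.442, 0.21, 0.085]
tcp_rot: [179.9, -0.0, 96.0]
wrist_force: [-0.2, -0.0, -0.0]
opening: 0.0649
grasp_force: 0.0
```

{"method": "servo_tool", "body": {"moves": [[[0,0,0],[0,0,0],70],[[0,0,0],[0,0,0],66],[[0,0,0],[0,0,0],60],[[0,0,0],[0,0,0],55],[[0,0,0],[0,0,0],50],[[0,0,0],[0,0,0],50],[[0,0,0],[0,0,0],50]], "force": 50}}

```text
time: 6.7
ee_pos: [0.4419, 0.21, 0.0851]
tcp_rot: [179.9, -0.0, 96.0]
wrist_force: [-0.8, -1.2, 5.7]
opening: 0.0595
grasp_force: 53.6
```

{"method": "servo_tool", "body": {"moves": [[[0,0,0],[0,0,-0.001],50],[[0,0,0],[0,0,-0.001],50],[[0,0,0],[0,0,0],50],[[0,0,0],[0,0,0],50]]}}

```text
time: 7.1
ee_pos: [0.4415, 0.2098, 0.0861]
tcp_rot: [-180.0, 0.0, 96.0]
wrist_force: [-0.2, 0.4, -1.4]
opening: 0.0597
grasp_force: 53.9
```

```bash
cat > s.py <<'E'
from h import *
o=[]
for _ in range(5):
    camera("side");o.append(get_obs())
R=np.array([[np.cos(np.radians(96)),np.sin(np.radians(96)),0],[np.sin(np.radians(96)),-np.cos(np.radians(96)),0],[0,0,1]])
f=np.array([x["wrist_force"] for x in o]);p=np.mean([x["ee_pos"] for x in o],0)
print("F stand x,-y,z",(f@R.T).mean(0).round(2),(f@R.T).std(0).round(2),"pos",(R@p).round(4),"rot",o[-1]["tcp_rot"].round(2),"T",np.mean([x["torque"] for x in o],0).round(2),o[-1]["grasp_force"],o[-1]["opening"],o[-1]["time"])
E
python3 s.py
```

```text
F stand x,-y,z [ 0.54 -0.16 -1.22] [0.31 0.25 0.42] pos [0.1625 0.4611 0.0861] rot [-179.99    0.     95.98] T [-0.01  0.    0.02] 53.85996535420418 0.05950538082997855 7.35
```

{"method": "servo_tool", "body": {"moves": [[[0,0,0],[0.001,0,0],50],[[0,0,0],[0.001,0,0],50],[[0,0,0],[0.001,0,0],50],[[0,0,0],[0.001,0,0],50],[[0,0,0],[0,0,0],50]]}}

```text
time: 7.85
ee_pos: [0.4412, 0.214, 0.0863]
tcp_rot: [180.0, -0.0, 96.0]
wrist_force: [-0.5, -0.8, -0.5]
opening: 0.0594
grasp_force: 53.9
```

```bash
python3 s.py
```

```text
F stand x,-y,z [-0.1   0.06 -1.19] [0.49 0.41 0.21] pos [0.1666 0.4611 0.0863] rot [-180.      0.     95.98] T [ 0.01  0.   -0.  ] 53.861401453614235 0.05999145133551102 8.1
```

{"method": "servo_tool", "body": {"moves": [[[0,0,0],[0.001,0,0],50],[[0,0,0],[0.001,0,0],50],[[0,0,0],[0,0,0],50],[[0,0,0],[0,0,0],50]]}}

```text
time: 8.5
ee_pos: [0.441, 0.2159, 0.0863]
tcp_rot: [-180.0, 0.0, 96.0]
wrist_force: [-0.0, 0.1, -1.0]
opening: 0.0593
grasp_force: 53.9
```

```bash
python3 s.py
```

```text
F stand x,-y,z [ 0.06  0.14 -1.36] [0.51 0.53 0.19] pos [0.1685 0.4611 0.0863] rot [180.    -0.    95.98] T [-0.01  0.    0.03] 53.862409237772226 0.05977604140192746 8.75
```

{"method": "servo_tool", "body": {"moves": [[[0,0,0],[0.001,0,0],50],[[0,0,0],[0.001,0,0],50],[[0,0,0],[0,0,0],50],[[0,0,0],[0,0,0],50]]}}

```text
time: 9.15
ee_pos: [0.4408, 0.2176, 0.0862]
tcp_rot: [-180.0, 0.0, 96.0]
wrist_force: [0.3, -2.9, -0.9]
opening: 0.0596
grasp_force: 54.0
```

```bash
python3 s.py
```

```text
F stand x,-y,z [-2.76  0.19 -1.83] [0.63 0.2  0.35] pos [0.1704 0.4611 0.0862] rot [-1.800e+02  1.000e-02  9.597e+01] T [-0.53 -0.09 -0.  ] 53.96651225164533 0.059613944834701976 9.4
```

{"method": "servo_tool", "body": {"moves": [[[0,0,0],[0.001,0,0],50],[[0,0,0],[0.001,0,0],50],[[0,0,0],[0.001,0,0],50],[[0,0,0],[0.001,0,0],50],[[0,0,0],[0,0,0],50],[[0,0,0],[0,0,0],50]]}}

```text
time: 10.0
ee_pos: [0.4403, 0.2217, 0.0862]
tcp_rot: [-180.0, 0.0, 96.0]
wrist_force: [0.1, -5.4, -2.3]
opening: 0.0594
grasp_force: 54.1
```

```bash
python3 s.py
```

```text
F stand x,-y,z [-5.2   0.17 -1.99] [0.49 0.48 0.71] pos [0.1745 0.4611 0.0863] rot [-180.      0.     95.97] T [-0.93 -0.1   0.04] 54.04582545161247 0.05946629735610287 10.25
```

{"method": "servo_tool", "body": {"moves": [[[0,0,0],[0.0005,0,0],50],[[0,0,0],[0.0005,0,0],50],[[0,0,0],[0.0005,0,0],50],[[0,0,0],[0,0,0],50],[[0,0,0],[0,0,0],50]]}}

```text
time: 10.75
ee_pos: [0.4402, 0.2232, 0.0862]
tcp_rot: [-180.0, 0.0, 96.0]
wrist_force: [0.6, -5.3, -2.8]
opening: 0.0595
grasp_force: 54.1
```

```bash
python3 s.py
```

```text
F stand x,-y,z [-5.45 -0.04 -2.14] [0.54 0.4  0.54] pos [0.176  0.4611 0.0862] rot [-1.800e+02  1.000e-02  9.597e+01] T [-1.03 -0.11  0.02] 54.068813659250736 0.059437894942990545 11.0
```

{"method": "servo_tool", "body": {"moves": [[[0,0,0],[0.0003,0,0],50],[[0,0,0],[0.0002,0,0],50],[[0,0,0],[0,0,0],50],[[0,0,0],[0,0,0],50]]}}

```text
time: 11.4
ee_pos: [0.4401, 0.2236, 0.0862]
tcp_rot: [-180.0, 0.0, 96.0]
wrist_force: [0.4, -5.5, -1.9]
opening: 0.0594
grasp_force: 54.1
```

```bash
python3 s.py
```

```text
F stand x,-y,z [-5.45 -0.46 -2.55] [0.46 0.45 0.46] pos [0.1764 0.4611 0.0862] rot [-1.7999e+02  2.0000e-02  9.5970e+01] T [-1.07 -0.13  0.02] 54.070820454508066 0.0593820319248419 11.65
```

{"method": "servo_tool", "body": {"moves": [[[0,0,0],[0.0003,0,0],50],[[0,0,0],[0.0002,0,0],50],[[0,0,0],[0,0,0],50],[[0,0,0],[0,0,0],50]]}}

```text
time: 12.05
ee_pos: [0.4401, 0.224, 0.0862]
tcp_rot: [-180.0, 0.0, 96.0]
wrist_force: [-0.2, -6.8, -2.8]
opening: 0.0595
grasp_force: 54.0
```

```bash
python3 s.py
```

```text
F stand x,-y,z [-6.8   0.19 -1.81] [0.53 0.7  0.17] pos [0.1767 0.4611 0.0862] rot [-1.7999e+02  4.0000e-02  9.5970e+01] T [-1.24 -0.12  0.04] 54.041557889431715 0.05933768734263709 12.3
```

At the stop: the force rose to 6.8 N within 0.3 mm. I'll lift in slow steps and check on the way.

{"method": "servo_tool", "body": {"moves": [[[0,0,0],[0,0,-0.001],50],[[0,0,0],[0,0,-0.001],50],[[0,0,0],[0,0,-0.001],50],[[0,0,0],[0,0,-0.001],50],[[0,0,0],[0,0,0],50]]}}

```text
time: 12.8
ee_pos: [0.4401, 0.224, 0.0903]
tcp_rot: [-180.0, 0.0, 96.0]
wrist_force: [0.7, -7.8, -1.3]
opening: 0.0596
grasp_force: 54.1
```

```bash
python3 s.py
```

```text
F stand x,-y,z [-6.08 -0.15 -1.56] [0.3  0.51 0.36] pos [0.1767 0.461  0.0903] rot [-1.7999e+02  4.0000e-02  9.5960e+01] T [-1.25 -0.08  0.02] 54.12289084866643 0.059711486731846876 13.05
```

{"method": "servo_tool", "body": {"moves": [[[0,0,0],[0.0003,0,0],50],[[0,0,0],[0,0,-0.001],50],[[0,0,0],[0,0,-0.001],50],[[0,0,0],[0,0,-0.001],50],[[0,0,0],[0,0,0],50]]}}

```text
time: 13.55
ee_pos: [0.44, 0.224, 0.0932]
tcp_rot: [-180.0, 0.1, 96.0]
wrist_force: [-0.8, -7.1, -1.9]
opening: 0.0593
grasp_force: 54.2
```

```bash
python3 s.py
```

```text
F stand x,-y,z [-8.03 -0.5  -1.7 ] [0.45 0.49 0.43] pos [0.1768 0.461  0.0932] rot [-1.7998e+02  7.0000e-02  9.5960e+01] T [-1.52 -0.11  0.02] 54.213613495230675 0.059356779090907336 13.8
```

{"method": "servo_tool", "body": {"moves": [[[0,0,0],[0,0,-0.001],50],[[0,0,0],[0,0,-0.001],50],[[0,0,0],[0,0,-0.001],50],[[0,0,0],[0,0,-0.001],50],[[0,0,0],[0,0,0],50]]}}

```text
time: 14.3
ee_pos: [0.4399, 0.224, 0.0971]
tcp_rot: [-180.0, 0.1, 96.0]
wrist_force: [-0.1, -7.7, -2.8]
opening: 0.0597
grasp_force: 54.6
```

```bash
python3 s.py
```

```text
F stand x,-y,z [-7.15 -0.21 -2.85] [0.43 0.64 0.46] pos [0.1768 0.461  0.097 ] rot [-1.7997e+02  7.0000e-02  9.5960e+01] T [-1.57 -0.2   0.02] 54.66278102248907 0.05961065690138637 14.55
```

{"method": "servo_tool", "body": {"moves": [[[0,0,0],[0,0,-0.001],50],[[0,0,0],[0,0,-0.001],50],[[0,0,0],[0,0,-0.001],50],[[0,0,0],[0,0,0],50]]}}

```text
time: 14.95
ee_pos: [0.4398, 0.2239, 0.0998]
tcp_rot: [-179.9, 0.1, 96.0]
wrist_force: [-0.6, -7.0, -2.0]
opening: 0.0593
grasp_force: 55.6
```

```bash
python3 s.py
```

```text
F stand x,-y,z [-7.57 -0.67 -1.69] [0.3  0.62 0.51] pos [0.1767 0.4608 0.1   ] rot [-1.7995e+02  9.0000e-02  9.5960e+01] T [-1.69 -0.03  0.05] 55.637832675129175 0.05963824762806235 15.2
```

{"method": "servo_tool", "body": {"moves": [[[0,0,0],[0,0,-0.001],50],[[0,0,0],[0,0,-0.001],50],[[0,0,0],[0,0,-0.001],50],[[0,0,0],[0,0,0],50]]}}

```text
time: 15.6
ee_pos: [0.4398, 0.224, 0.1031]
tcp_rot: [-180.0, 0.1, 96.0]
wrist_force: [0.7, -7.1, -1.4]
opening: 0.0592
grasp_force: 55.6
```

```bash
python3 s.py
```

```text
F stand x,-y,z [-7.37 -0.84 -1.85] [0.26 0.51 0.37] pos [0.1768 0.4609 0.1031] rot [-1.7996e+02  7.0000e-02  9.5960e+01] T [-1.54  0.03  0.07] 55.60468839481473 0.05947826116891869 15.85
```

{"method": "servo_tool", "body": {"moves": [[[0,0,0],[-0.001,0,0],50],[[0,0,0],[-0.001,0,0],50],[[0,0,0],[-0.002,0,0],50],[[0,0,0],[-0.002,0,0],50],[[0,0,0],[-0.002,0,0],50],[[0,0,0],[0,0,0],50]]}}

```text
time: 16.45
ee_pos: [0.441, 0.2165, 0.1034]
tcp_rot: [180.0, -0.0, 96.0]
wrist_force: [0.7, -0.9, -1.4]
opening: 0.0595
grasp_force: 55.7
```

```bash
python3 s.py
python3 - <<'E'
from h import *
p,W=cloud("side")
P=W[~np.isnan(W).any(-1)];m=(p[...,0].astype(int)-p[...,2]<25)[~np.isnan(W).any(-1)]
r=P[m&(np.hypot(P[:,0]-.44,P[:,1]-.215)<.034)&(P[:,2]>.1)]
print(np.histogram(r[:,2],np.arange(.1,.2,.004)))
cv2.imwrite("pics/c2.png",cv2.resize(p[180:340,150:310,::-1],(600,600),interpolation=cv2.INTER_CUBIC))
E
```

```text
F stand x,-y,z [-2.06 -0.24 -1.33] [0.58 0.49 0.4 ] pos [0.1693 0.4612 0.1034] rot [179.99  -0.    95.97] T [-0.4   0.02  0.01] 55.74820099398494 0.059170600194109024 16.7
(array([75, 74, 71, 75, 71, 84, 73, 90, 76, 77, 95, 39, 11, 14,  9, 14,  8,
       11, 53, 62, 45, 46, 44, 33]), array([0.1  , 0.104, 0.108, 0.112, 0.116, 0.12 , 0.124, 0.128, 0.132,
       0.136, 0.14 , 0.144, 0.148, 0.152, 0.156, 0.16 , 0.164, 0.168,
       0.172, 0.176, 0.18 , 0.184, 0.188, 0.192, 0.196]))
```

View pics/c2.png

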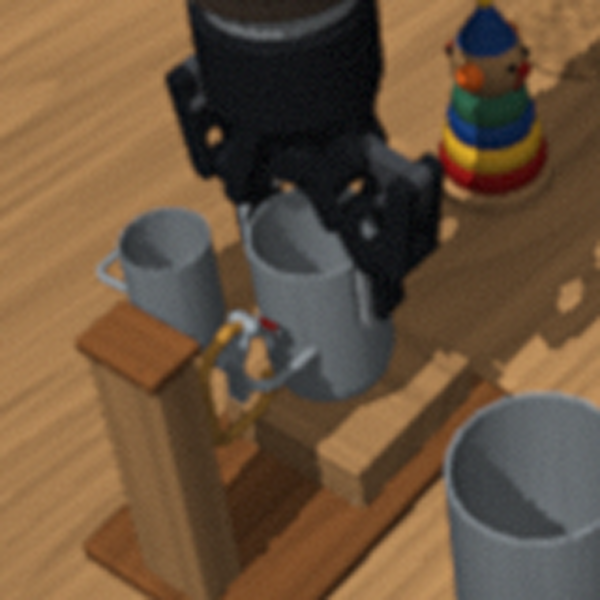

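{"method": "servo_tool", "body": {"moves": [[[0,0,0],[-0.002,0,0],50],[[0,0,0],[-0.002,0,0],50],[[0,0,0],[-0.002,0,0],50],[[0,0,0],[-0.002,0,0],50],[[0,0,0],[0,0,0],50]]}}

```text
time: 17.25
ee_pos: [0.4418, 0.2085, 0.1033]
tcp_rot: [180.0, -0.0, 96.0]
wrist_force: [-0.1, -0.4, -1.7]
opening: 0.0597
grasp_force: 55.7
```

```bash
python3 s.py
```

```text
F stand x,-y,z [-0.64 -0.12 -1.08] [0.79 0.74 0.62] pos [0.1613 0.4612 0.1033] rot [180.    -0.    95.98] T [-0.16  0.01  0.01] 55.74232589453459 0.059626379370034614 17.5
```

{"method": "servo_tool", "body": {"moves": [[[0,0,0],[-0.002,0,0],50],[[0,0,0],[-0.002,0,0],50],[[0,0,0],[-0.002,0,0],50],[[0,0,0],[-0.002,0,0],50],[[0,0,0],[-0.002,0,0],50],[[0,0,0],[-0.002,0,0],50],[[0,0,0],[-0.002,0,0],50],[[0,0,0],[0,0,0],50]]}}

```text
time: 18.3
ee_pos: [0.4432, 0.1945, 0.1033]
tcp_rot: [-180.0, 0.0, 96.0]
wrist_force: [-0.8, -0.3, -1.6]
opening: 0.0593
grasp_force: 55.7
```

```bash
python3 s.py
```

```text
F stand x,-y,z [ 0.25 -0.47 -1.1 ] [0.44 0.38 0.52] pos [0.1473 0.4611 0.1033] rot [180.    -0.    95.98] T [-0.03 -0.01  0.  ] 55.74819501489401 0.05951602919227594 18.55
```

{"method": "servo_tool", "body": {"moves": [[[0,0,0],[-0.005,0,0],50],[[0,0,0],[-0.01,0,0],50],[[0,0,0],[-0.01,0,0],50],[[0,0,0],[-0.01,0,0],50],[[0,0,0],[-0.01,0,0],50],[[0,0,0],[0,0,0],50],[[0,0,0],[0,0,-0.02],50],[[0,0,0],[0,0,-0.03],50],[[0,0,0],[0,0,-0.03],50],[[0,0,0],[0,0,-0.03],50],[[0,0,0],[0,0,0],50],[[0,0,0],[0,0,0],50]]}}

```text
time: 19.75
ee_pos: [0.4482, 0.1501, 0.2135]
tcp_rot: [179.9, -0.0, 96.0]
wrist_force: [0.1, 0.5, -1.9]
opening: 0.0592
grasp_force: 55.8
```

{"method": "servo_tool", "body": {"moves": [[[0,0,0],[-0.0258,0.0085,0],50],[[0,0,0],[-0.0258,0.0085,0],50],[[0,0,0],[-0.0258,0.0085,0],50],[[0,0,0],[-0.0258,0.0085,0],50],[[0,0,0],[-0.0258,0.0085,0],50],[[0,0,0],[-0.0258,0.0085,0],50],[[0,0,0],[-0.0258,0.0085,0],50],[[0,0,0],[-0.0258,0.0085,0],50],[[0,0,0],[-0.0258,0.0085,0],50],[[0,0,0],[-0.0258,0.0085,0],50],[[0,0,0],[0,0,0],50],[[0,0,0],[0,0,0],50]]}}

```text
time: 20.95
ee_pos: [0.5588, -0.0979, 0.2117]
tcp_rot: [-179.9, -0.1, 95.9]
wrist_force: [-0.8, -0.4, -2.0]
opening: 0.0599
grasp_force: 55.8
```

{"method": "servo_tool", "body": {"moves": [[[0,0,0],[0,0,0.025],50],[[0,0,0],[0,0,0.025],50],[[0,0,0],[0,0,0.025],50],[[0,0,0],[0,0,0.025],50],[[0,0,0],[0,0,0.025],50],[[0,0,0],[0,0,0.015],50],[[0,0,0],[0,0,0.008],50],[[0,0,0],[0,0,0],50],[[0,0,0],[0,0,0],50],[[0,0,0],[0,0,0],50]]}}

```text
time: 21.95
ee_pos: [0.56, -0.0978, 0.0666]
tcp_rot: [179.9, 0.0, 96.0]
wrist_force: [0.6, 0.9, -0.3]
opening: 0.0596
grasp_force: 55.8
```

```bash
python3 s.py
python3 - <<'E'
from h import *
p,d=camera("side");k=calibration("side");R=np.array(k["R"]);t=np.array(k["t"])
for n in("cup","coaster","clown","dinosaur","cube"):
    print(n,[(round(r["score"],2),(R.T@(np.array(r["xyz"])-t)).round(4).tolist()) for r in mark_of(n,"side")])
cv2.imwrite("pics/c3.png",cv2.resize(p[90:270,220:420,::-1],(660,594),interpolation=cv2.INTER_CUBIC))
E
```

```text
F stand x,-y,z [-0.09 -0.19 -1.02] [0.38 0.23 0.56] pos [-0.1558  0.5464  0.0661] rot [1.7997e+02 1.0000e-02 9.5970e+01] T [ 0.02 -0.   -0.02] 55.805827639997005 0.05934150575230284 22.2
cup [(0.94, [0.5588, -0.0969, 0.0207]), (0.88, [0.5547, 0.2205, 0.0019]), (0.87, [0.2902, 0.2327, -0.0034])]
coaster [(0.68, [0.5577, -0.0969, 0.0027])]
clown [(0.55, [0.512, 0.0347, -0.0016])]
dinosaur [(0.87, [0.5495, -0.2328, 0.0001]), (0.62, [0.4341, 0.2466, 0.1131])]
cube [(0.69, [0.576, -0.3475, 0.0023])]
```

View pics/c3.png

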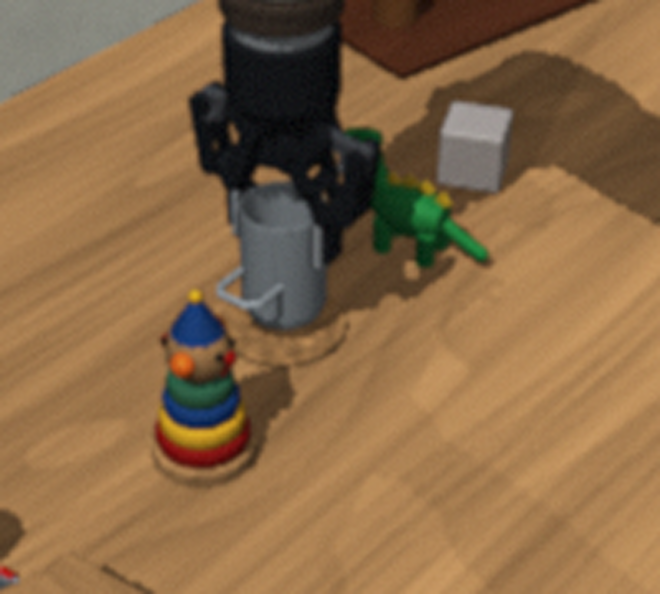

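The cup at crop (283,260) hangs centred above the coaster (283,335), about 14 mm up, and the other toys have not moved. I'll lower it slowly.

{"method": "servo_tool", "body": {"moves": [[[0,0,0],[0,0,0.003],50],[[0,0,0],[0,0,0.003],50],[[0,0,0],[0,0,0.002],50],[[0,0,0],[0,0,0.002],50],[[0,0,0],[0,0,0.002],50],[[0,0,0],[0,0,0.001],50],[[0,0,0],[0,0,0],50],[[0,0,0],[0,0,0],50]]}}

```text
time: 23.3
ee_pos: [0.5593, -0.0978, 0.0523]
tcp_rot: [180.0, 0.0, 96.0]
wrist_force: [-0.5, 0.2, -0.8]
opening: 0.0595
grasp_force: 55.8
```

```bash
python3 s.py
```

```text
F stand x,-y,z [-0.36 -0.71 -1.32] [0.48 0.37 0.43] pos [-0.1557  0.5461  0.0524] rot [179.99   0.    95.98] T [-0.01 -0.   -0.  ] 55.805813670158386 0.059394402095477486 23.55
```

{"method": "servo_tool", "body": {"moves": [[[0,0,0],[0,0,0.0005],50],[[0,0,0],[0,0,0.0005],50],[[0,0,0],[0,0,0.0005],50],[[0,0,0],[0,0,0],50],[[0,0,0],[0,0,0],50]]}}

```text
time: 24.05
ee_pos: [0.5593, -0.0978, 0.0512]
tcp_rot: [180.0, 0.0, 96.0]
wrist_force: [-2.7, -0.1, 5.4]
opening: 0.0594
grasp_force: 56.1
```

```bash
python3 s.py
```

```text
F stand x,-y,z [ 0.32 -2.58  5.61] [0.47 0.27 0.48] pos [-0.1557  0.546   0.0512] rot [1.7998e+02 1.0000e-02 9.5980e+01] T [0.02 0.55 0.03] 56.17172984406352 0.059334301418480624 24.3
```

{"method": "servo_tool", "body": {"moves": [[[0,0,0],[0,0,-0.0004],50],[[0,0,0],[0,0,0],60],[[0,0,0],[0,0,0],68],[[0,0,0],[0,0,0],72],[[0,0,0],[0,0,0],76],[[0,0,0],[0,0,0],82],[[0,0,0],[0,0,0],90],[[0,0,0],[0,0,0],95],[[0,0,0],[0,0,0],95],[[0,0,0],[0,0,0],95]], "force": 20}}

```text
time: 25.3
ee_pos: [0.5593, -0.0978, 0.0511]
tcp_rot: [-180.0, -0.0, 96.0]
wrist_force: [0.2, -0.2, -0.1]
opening: 0.0811
grasp_force: 0.0
```

{"method": "servo_tool", "body": {"moves": [[[0,0,0],[0,0,-0.01],95],[[0,0,0],[0,0,-0.02],95],[[0,0,0],[0,0,-0.03],95],[[0,0,0],[0,0,-0.03],95],[[0,0,0],[0,0,-0.03],95],[[0,0,0],[0,0,-0.03],95],[[0,0,0],[0,0,-0.02],95],[[0,0,0],[0,0,0],95],[[0,0,0],[0,0,0],95]]}}

```text
time: 26.2
ee_pos: [0.5595, -0.0978, 0.2217]
tcp_rot: [179.9, 0.0, 96.0]
wrist_force: [-0.3, 0.2, 0.2]
opening: 0.0813
grasp_force: 0.0
```

Run:
```python
from h import *
p,d=camera("side");k=calibration("side");R=np.array(k["R"]);t=np.array(k["t"])
for n in("cup","coaster","clown","dinosaur","cube"):
    print(n,[(round(r["score"],2),(R.T@(np.array(r["xyz"])-t)).round(4).tolist()) for r in mark_of(n,"side")][:1])
cv2.imwrite("pics/c4.png",cv2.resize(p[90:270,220:420,::-1],(660,594),interpolation=cv2.INTER_CUBIC))
```

```text
cup [(0.93, [0.5544, 0.221, 0.0003])]
coaster [(0.61, [0.557, -0.0987, 0.0002])]
clown [(0.78, [0.5124, 0.0339, -0.0006])]
dinosaur [(0.82, [0.5514, -0.2324, 0.0016])]
cube [(0.94, [0.5778, -0.3503, -0.0018])]
```

View pics/c4.png

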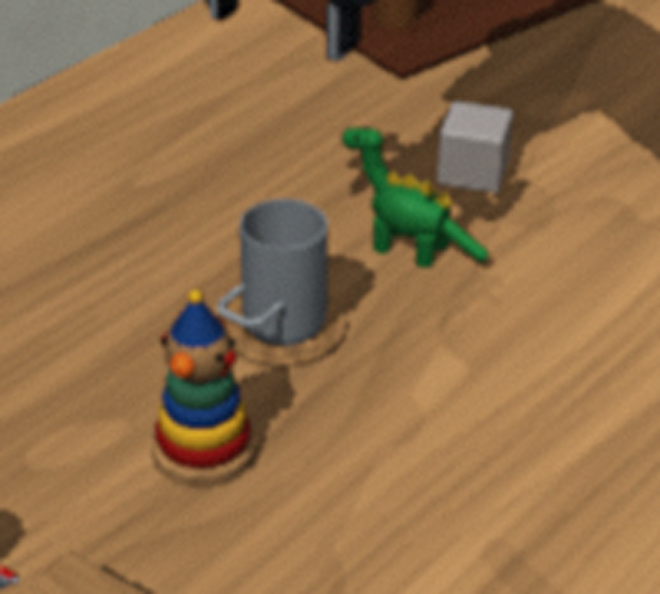

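The cup at crop (285,270) stands upright and centred on the coaster, the gripper is clear, and the toys are unmoved. I'll hand it in.

```bash
python3 -c "
from workcell import *
print(job_done())"
```

```text
the job is handed in; nothing more can be done
None
```

The cup is off the hook and stands upright, released, on the cork coaster; the other toys look unmoved in the last picture, pushing peaked at about 8 N, and I handed the job in at about 26 s (no verdict was returned).

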